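# Set the light-source dimmer and lock it

### The job

On the low white dimmer unit, turn the bar knob counter-clockwise until its pointer stands in line with the small tab clipped on the dial's rim, without shifting the tab. Then turn the lock ring under the dial clockwise by its upright post until it is felt to come up tight on its seat, firmly but without forcing it, and let go with the setting unchanged. Leave the things round about where they are.

Things in the scene. Friction and masses are not known exactly. Their poses are not given: they have to be found in the camera images.
- dial_unit: bolted-down white housing 140x160 mm (x, y), deck at 45 mm; on the vertical axis through its centre sit a steel lock ring (80 mm across, 46 to 57 mm over the bench), a dial plate (72 mm across, top at 62 mm) and a black bar knob (top at 102 mm). Origin under its centre, x away from the robot at yaw 0. It also carries the hidden seat of the ring
- dial_axis (a point): point on the common vertical axis of knob and lock ring, at the dial plate's top (62 mm over the bench)
- knob_grip (a point): centre of the knob's grip bar, on the axis, 90 mm over the bench. Bar: 36 mm along the point's own x (which points to the pointer), 14 mm thick along y, from 68 to 102 mm high; below it the knob's disc, 38 mm across, top at 68 mm. Turns about the vertical axis with 0.06 N m drag and stays where it is left
- pointer_tip (a point): tip of the knob's pointer nose, 30 mm from the axis, just above the dial plate; turns with the knob
- index_mark (a point): the setting: point 30 mm from the axis, in line with the small tab (4 mm wide, 5 mm high) on the dial's rim, 0.5 to 1.4 rad counter-clockwise (from above) of the pointer at the start. The knob is set when pointer_tip is over this point within 2.5 mm (about 5 degrees)
- lock_ring: dark knurled ring under the dial plate with an arm and upright post on its own -x side; origin on the axis. Clockwise from above tightens. It turns with a steady 0.15 N m drag (2.7 N at the post) until an inner dog, 33 mm from the axis, meets a hidden elastic seat 0.6 to 1.4 rad from the start (differs each time, cannot be seen); then resistance grows 8 N m per rad (2.6 N per mm at the post)
- post_grip (a point): centre of the ring's round post: 14 mm across, 55 mm from the axis, 80 mm over the bench (post top 95, arm below it 56), on the robot's side. Tight: 10 to 25 N on the seat, i.e. 9 to 15 N push at the post, drag included, for 0.2 s (aim at 12); more strains it. A hard pinch adds wrist twist to the push; a loose cage does not. Let go, it springs back up to 5 mm and stays snug
- tube_near: loose bystander: self-standing capped screw tube, 34 mm wide, 117 mm high, left of the dial unit; origin under its centre
- slide_case: loose bystander: flat-topped oblong case 30x85x34 mm, beside the dial unit; origin under its centre
- flow_cell_case: loose bystander: flat box 55x85x18 mm, behind the dial unit; origin under its centre
- amber_bottle: loose bystander: small reagent bottle, 36 mm wide, 75 mm high, left of the dial unit; origin under its centre
- buffer_bottle: loose bystander: reagent bottle, 44 mm wide, 90 mm high, on the right; origin under its centre
- pen: loose bystander: marker pen, 135 mm long, 17 mm thick, lying; origin under its centre
- mouse_small: loose bystander: computer mouse 89x48x32 mm; origin under its centre

How it is judged:
By the outcome, as a careful person would: the job done as asked, in the order asked, and still so for the second after the job is handed in, with the robot touching nothing.
It also fails if it takes over 64 s, if anything falls off the work surface, if the arm or the gripper's body presses on something with over 40 N, if the wrist force passes 120 N, or if a joint passes its speed limit or range.

### The arm

A 6-joint arm with a two-finger parallel gripper is mounted at the origin on a cart in front of the work surface, level with it; the furniture and walls round the work are solid. World frame = base frame: x ahead of the robot, y to its left, z up, the work surface at z = 0. Lengths are in m, angles in rad, forces in N, time in s.
With the tool pointing down it reaches from about 0.275 to 0.85 m from the base axis. Payload 5.2 kg.
Tool frame: the origin (TCP) lies midway between the tips of the shut fingers; the grasp point (between the pads) lies 19 mm behind it; z points along the fingers, x is the direction in which the jaws open and shut, and the axes are right-handed (so a half turn about z gives the same grasp; the last joint's range is limited). The gripper opens to 85 mm and grips with 20 to 120 N. Pads are 22 mm wide; open, the fingers measure 114 mm over their backs; the gripper's body (76 mm by 85 mm) begins 54 mm behind the grasp point. The pads swing forward as they close: fully open they stand 13 mm farther back than shut.
Start: joints at [-1.35, 0.259, 1.535, -0, 1.348, -0.203], TCP at [0.226, -0.501, 0.231] pointing down, gripper open.
Joint ranges: [-3.14, 3.14], [-0.91, 2.08], [0.19, 2.58], [-1.22, 4.36], [0.22, 2.71], [-3.12, 3.12]. Speed limits (rad/s): [2.57, 2.57, 3.14, 3.14, 3.14, 3.14].

### API

Orientations are given as a unit quaternion [x, y, z, w].
In Python, from plant import env, cams gives the robot as it stands. The module is installed in compiled form; this text tells all that it offers.
- The arm moves only by the tool servo_tool, never from a script. Its argument "rows" is a list of rows, each a list of 7 numbers: the closure, from 0 (fully open) to 1 (shut), then the shift along the world's x, y, z in m, then the turn, a rotation vector about the world's x, y, z in rad. In form: [[jaw, dx, dy, dz, ax, ay, az], ...]. A call has 1 to 5 rows; each row shifts and turns the commanded pose from where the row before left it; what a row does not reach is not made up. A row lasts 1/8 s, in which the tool goes at most 62.5 mm and 10.7 degrees, less where a joint would pass 70% of its speed; a pose out of reach is approached as far as the arm can. A call is refused whole if a number of a shift passes 0.0625 or a number of a turn 0.188, either way. A call with a gripper value outside its range is refused whole. The fingers move at their own pace and stop on an object; "squeeze" is the grip in N (left out, the last holds). Time passes only in rows, so rows that do not move let the fingers close. It gives the time, the measured TCP pose, the force and the opening at its end, in the units of the state.
- env.get_obs(): the state, without advancing time (a new reading comes with each control period).
- cams.snapshot(name): name is "scene" or "top" or "wrist"; returns a dict with "frame" (384x512x3 uint8, red, green, blue), "vfov" (degrees; the focal length in pixels is half the picture's height over the tangent of half this angle, whatever the lens; pixels are square), "cx", "cy" (the principal point, pixels), "k1" (the pictures are not rectified: a ray, as slopes to the right and down, at radius r is drawn at 1 + k1 r^2 times it, then the intrinsics apply), "R" (3x3) and "t" (3): a world point X has camera coordinates R X + t. Camera axes: x right, y down, z forward; pixel columns grow to the right and rows downward; lengths in m; the calibration is good to about 2 mm. A picture is of the moment at which its call begins. There is no depth.
- env.finish_job(): hands the job in, once; it reports no verdict.
The state is a dict: "t": time; "q": joint angles; "dq": joint speeds; "joint_efforts": joint torques, N m; "tcp_pos": TCP position; "ee_rot": TCP orientation; "contact_force": force on the tool from outside, world axes, zero at the start; "wrist_torque": the same for the moment, N m; "opening": finger opening in m.
Only numpy, scipy, OpenCV 4.12 (cv2) and the standard library are available. Lean on these libraries where they do the work, as an engineer would, in place of code of your own. Each camera call takes 0.05 s, during which the arm holds its last target. There are 200 camera calls.

## Working session

There is one attempt and no reset: what is moved stays moved. The work goes in short steps, Python scripts to look and compute and a tool call to move; the robot and the scene stay as the last step left them, time stands still between calls to the robot, and variables do not carry over. Pictures are saved under pics/ and viewed, about 8 in all and at most 12, crops included, and the job is handed in when it is done.

Besides the shell and the picture viewer there is one more tool, called after ">>>" as name([rows], argument=value, ...), one row to a line, values as JSON. servo_tool: Moves the arm, as the interface text tells. Its arguments: {"type":"object","properties":{"rows":{"type":"array","items":{"type":"array","items":{"type":"number"}}},"squeeze":{"type":"number"}},"required":["rows"]}

```bash
mkdir -p pics; cat > h.py <<'E'
import numpy as np, cv2
from plant import env, cams
def snap(n): return cams.snapshot(n)
def K(s):
    f=192/np.tan(np.radians(s["vfov"])/2); return f
def proj(s,X):
    c=np.asarray(s["R"])@np.asarray(X,float)+np.asarray(s["t"]); u=c[:2]/c[2]; u=u*(1+s["k1"]*(u@u))
    return u*K(s)+[s["cx"],s["cy"]]
def ray(s,p,z):
    d=(np.asarray(p,float)-[s["cx"],s["cy"]])/K(s); u=d.copy()
    for _ in range(30): u=d/(1+s["k1"]*(u@u))
    R=np.asarray(s["R"]); o=-R.T@np.asarray(s["t"]); v=R.T@np.array([*u,1])
    return o+v*(z-o[2])/v[2]
def save(s,n,box=None,k=1):
    im=s["frame"][:,:,::-1]
    if box: im=im[box[1]:box[3],box[0]:box[2]]
    cv2.imwrite(n,cv2.resize(im,None,fx=k,fy=k,interpolation=cv2.INTER_CUBIC))
E
python3 - <<'E'
from h import *
import pickle
S={n:snap(n) for n in("top","scene")}
pickle.dump(S,open("s0.pkl","wb"))
for n in S: print(n,S[n]["vfov"],S[n]["k1"],-np.array(S[n]["R"]).T@S[n]["t"]); save(S[n],f"pics/{n}0.png",k=1.5)
o=env.get_obs(); print({k:np.round(v,3) for k,v in o.items()})
E
```

```text
top 52.12482766516694 -0.08302586227445401 [ 0.35944214 -0.02191561  1.29409697]
scene 49.58754767082772 -0.07580237823307992 [-0.15272916  0.44821966  0.95259352]
{'t': np.float64(0.1), 'q': array([-1.35 ,  0.259,  1.536, -0.   ,  1.348, -0.203]), 'dq': array([ 0.   , -0.001, -0.005,  0.001, -0.004, -0.002]), 'joint_efforts': array([ 2.0000e-03, -4.4697e+01, -2.9125e+01, -0.0000e+00,  6.0000e-03,
        0.0000e+00]), 'tcp_pos': array([ 0.226, -0.501,  0.231]), 'ee_rot': array([ 0.84 , -0.543, -0.001, -0.001]), 'contact_force': array([-0.032, -1.254, -0.197]), 'wrist_torque': array([0.018, 0.035, 0.007]), 'opening': np.float64(0.086)}
```

View pics/top0.png

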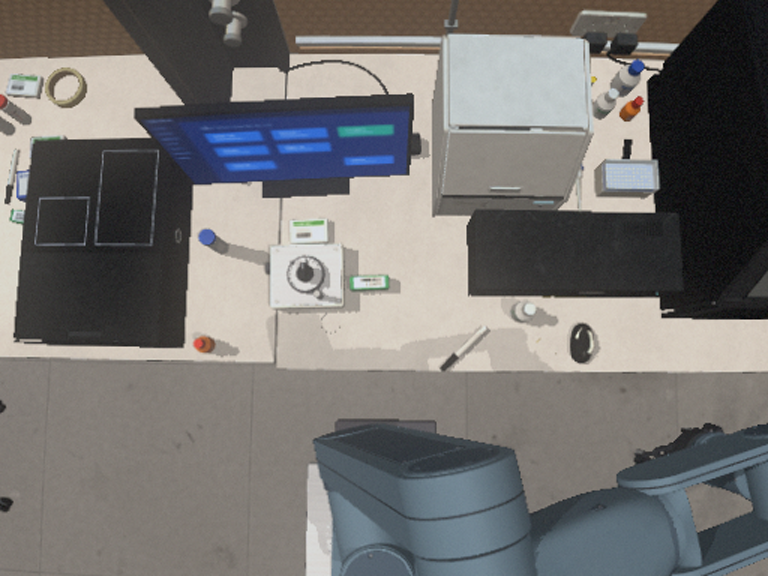

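View pics/scene0.png

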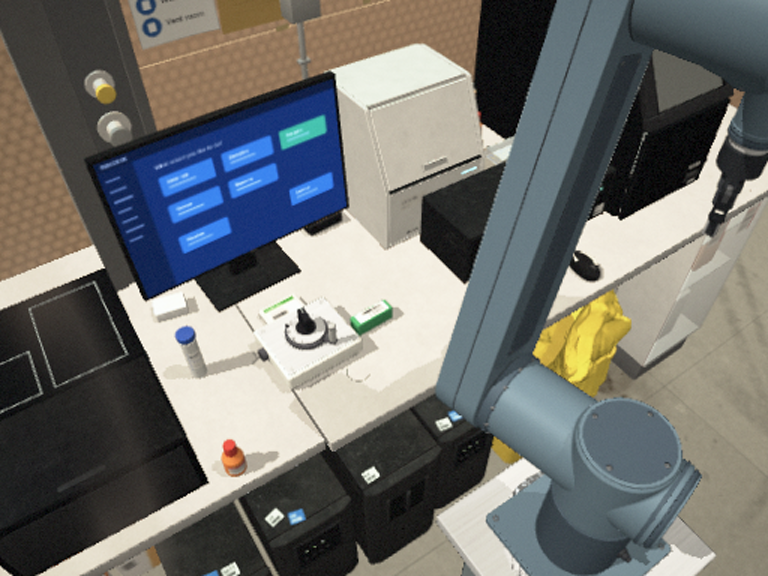

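Top view: unit at about (306,277) in the 1.5x picture, the post on its near side at about (318,294). Tube at (208,238), case at (369,283), flow cell at (308,231), monitor behind. Next I zoom both views side by side.

```bash
python3 - <<'E'
from h import *
import pickle
S=pickle.load(open("s0.pkl","rb"))
a=S["top"]["frame"][155:213,175:235,::-1]; b=S["scene"]["frame"][190:265,165:245,::-1]
r=lambda i:cv2.resize(i,(400,int(400*i.shape[0]/i.shape[1])),interpolation=cv2.INTER_CUBIC)
a,b=r(a),r(b); h=max(len(a),len(b)); p=lambda i:np.pad(i,((0,h-len(i)),(0,0),(0,0)))
cv2.imwrite("pics/z0.png",np.hstack([p(a),p(b)])); print(a.shape,b.shape)
T=S["top"]
for n,px,z in [("deckTL",(270,244),.045),("TR",(343,245),.045),("BR",(343,305),.045),("BL",(271,309),.045),("knobtop",(304,264),.102),("post",(318,294),.095),("tubetop",(208,236),.117),("monL",(140,112),.3),("monbase",(306,190),.0),("amber",(203,343),.07),("slideL",(349,283),.034),("flownear",(310,242),.018),("monbot",(300,178),.1)]:
    print(n,np.round(ray(T,np.array(px)/1.5,z),3))
s=S["scene"]; print(ray(s,np.array((245,262))/1.5,.1))
E
```

```text
(386, 400, 3) (375, 400, 3)
deckTL [0.62  0.244 0.045]
TR [0.619 0.085 0.045]
BR [0.489 0.083 0.045]
BL [0.478 0.237 0.045]
knobtop [0.567 0.16  0.102]
post [0.506 0.13  0.095]
tubetop [0.621 0.359 0.117]
monL [0.811 0.44  0.3  ]
monbase [0.756 0.177 0.   ]
amber [0.403 0.373 0.07 ]
slideL [0.538 0.072 0.034]
flownear [0.631 0.161 0.018]
monbot [0.751 0.175 0.1  ]
[0.73696141 0.19695639 0.1       ]
```

View pics/z0.png

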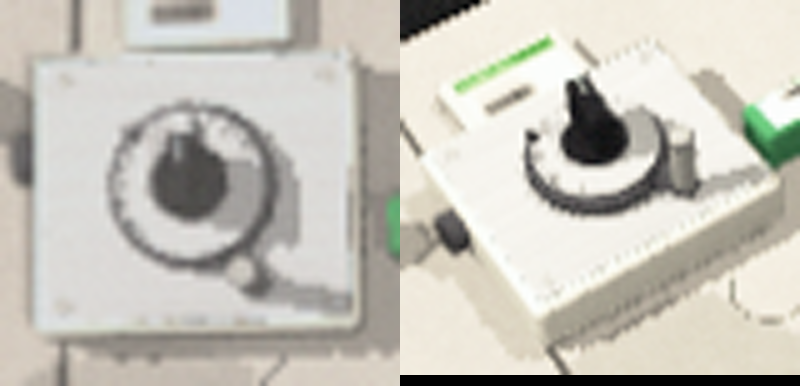

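Top zoom: deck corners come out at about 160 x 135 mm, as they should. Dial centre is at crop (190,185), pointer nose is pointing about +x, the dark tab is at (132,130), about 45° CCW of it, and the post is at (243,272). I'm moving over for a closer wrist view.

>>> servo_tool([
  [0,0.015,0.04,0.01,0,0,-0.02],
  [0,0.018,0.05,0.01,0,0,-0.03],
  [0,0.018,0.05,0.01,0,0,-0.03],
  [0,0.018,0.05,0.01,0,0,-0.03],
  [0,0.018,0.05,0.01,0,0,-0.03],
])

```text
t: 0.72
tcp_pos: [0.3134, -0.2595, 0.2813]
ee_rot: [0.8, -0.601, -0.0, -0.0]
contact_force: [1.0, -0.7, -0.2]
opening: 0.0856
```

>>> servo_tool([
  [0,0.02,0.05,0.01,0,0,-0.03],
  [0,0.02,0.05,0.01,0,0,-0.03],
  [0,0.02,0.05,0,0,0,-0.03],
  [0,0.02,0.05,0,0,0,-0.03],
  [0,0.02,0.05,0,0,0,-0.03],
])

```text
t: 1.35
tcp_pos: [0.4134, -0.0095, 0.3012]
ee_rot: [0.752, -0.659, 0.0, 0.0]
contact_force: [1.1, -0.3, -0.8]
opening: 0.0854
```

>>> servo_tool([
  [0,0.02,0.05,0,0,0,-0.03],
  [0,0.02,0.05,0,0,0,-0.03],
  [0,0.02,0.05,0,0,0,-0.03],
  [0,0.015,0.02,0,0,0,-0.03],
  [0,0,0,0,0,0,0],
])

```text
t: 1.98
tcp_pos: [0.4883, 0.16, 0.3004]
ee_rot: [0.713, -0.701, -0.001, 0.001]
contact_force: [-0.2, -0.1, -0.5]
opening: 0.0853
```

```bash
python3 - <<'E'
from h import *
import pickle
s=snap("wrist"); pickle.dump(s,open("w1.pkl","wb")); save(s,"pics/w1.png",k=1.5)
o=env.get_obs(); print({k:np.round(o[k],4) for k in("t","q","tcp_pos","ee_rot","contact_force","wrist_torque")}, -np.array(s["R"]).T@s["t"], s["R"])
for c in [(.55,.162,.062)]: print(proj(s,c)*1.5)
E
```

```text
{'t': np.float64(2.025), 'q': array([ 9.7600e-02,  1.5430e-01,  1.4988e+00, -4.0000e-04,  1.4903e+00,
        1.6526e+00]), 'tcp_pos': array([0.4878, 0.1589, 0.3005]), 'ee_rot': array([ 7.127e-01, -7.015e-01, -4.000e-04,  8.000e-04]), 'contact_force': array([-0.2087, -0.5553, -0.342 ]), 'wrist_torque': array([-0.0184,  0.0353,  0.0123])} [0.55795444 0.16049866 0.44230896] [[ 1.65827580e-02 -9.99862440e-01 -3.35736306e-04]
 [-9.61179768e-01 -1.60336979e-02  2.75456663e-01]
 [-2.75424154e-01 -4.24512824e-03 -9.61313432e-01]]
[376.34757921 165.18400008]
```

View pics/w1.png

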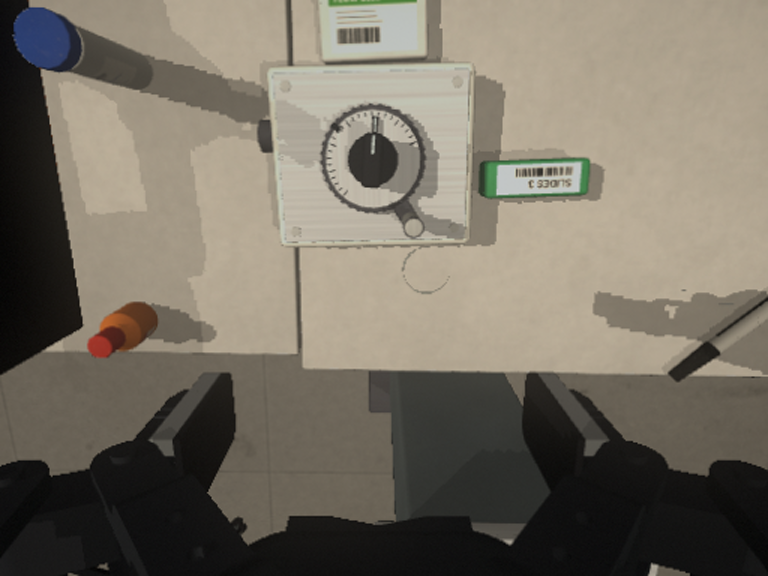

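Wrist view: dial centre at about (373,158), knob pointer up at about (376,120), dark tab at about (337,126), and the post top at (414,228). I'm rectifying the dial plane at z = 62 mm to measure it.

```bash
cat >> h.py <<'E'
def rect(s,c,z,half=.06,mm=.0002):
    n=int(2*half/mm); m=np.zeros((n,n,2),np.float32)
    xs=c[0]+half-np.arange(n)*mm; ys=c[1]+half-np.arange(n)*mm
    Y,X=np.meshgrid(ys,xs); P=np.stack([X,Y,np.full_like(X,z)],-1).reshape(-1,3)
    C=P@np.asarray(s["R"]).T+np.asarray(s["t"]); u=C[:,:2]/C[:,2:]; u=u*(1+s["k1"]*(u**2).sum(1,keepdims=True))
    p=(u*K(s)+[s["cx"],s["cy"]]).reshape(n,n,2).astype(np.float32)
    return cv2.remap(s["frame"],p[...,0],p[...,1],cv2.INTER_CUBIC)[:,:,::-1].copy()
E
python3 - <<'E'
from h import *
import pickle
s=pickle.load(open("w1.pkl","rb"))
q=lambda x,y,z:np.round(ray(s,np.array((x,y))/1.5,z),4)
print("corners",q(267,69,.045),q(471,63,.045),q(469,243,.045),q(283,246,.045))
print("post",q(414,226,.095),"knobtop",q(374,150,.102),"tip",q(376,118,.065),"tab",q(337,126,.067))
c=(.551,.162)
im=rect(s,c,.062,mm=.00015); n=len(im)
for r in (36,30): cv2.circle(im,(n//2,n//2),int(r/.15),(0,0,255),1)
cv2.drawMarker(im,(n//2,n//2),(0,0,255))
im=im[:, :]
cv2.imwrite("pics/r1.png",im[:600,:]); print(im.shape)
E
```

```text
corners [0.6175 0.245  0.045 ] [0.6241 0.0926 0.045 ] [0.4888 0.0846 0.045 ] [0.4837 0.2383 0.045 ]
post [0.5091 0.1343 0.095 ] knobtop [0.5606 0.1636 0.102 ] tip [0.5833 0.1628 0.065 ] tab [0.5772 0.1911 0.067 ]
(800, 800, 3)
```

View pics/r1.png

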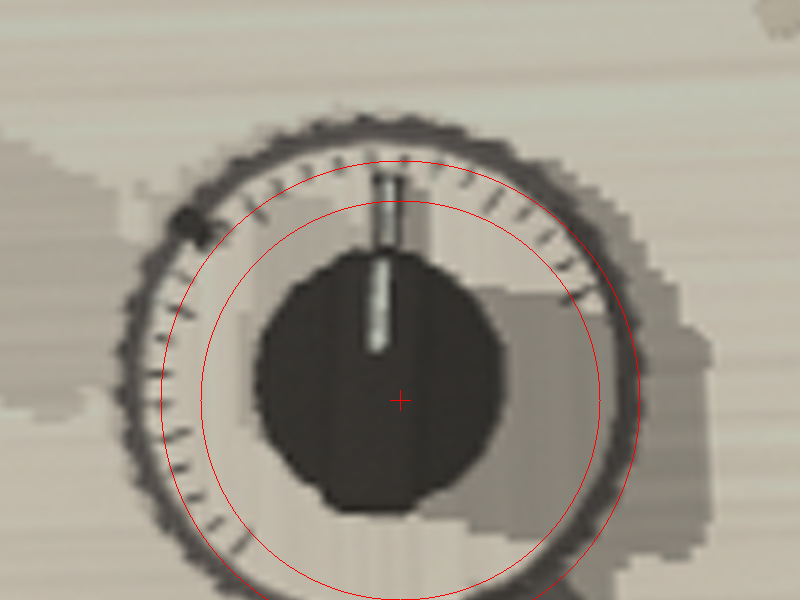

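Measured:
- Axis is at about (0.5535, 0.1648), from both the disc circle and the deck corners.
- Pointer at about -0.04 rad and tab at about +0.877 rad, 36 mm out as it should be, so the turn is about +0.915 rad.
- Post is at 54 mm (55 expected), angle -2.54 rad.

Now to grip the knob.

>>> servo_tool([
  [0.4,0.0257,0.0029,-0.04,0,0,-0.026],
  [0.4,0.03,0.003,-0.05,0,0,-0.03],
  [0.4,0.01,0,-0.04,0,0,0],
  [0.4,0,0,-0.03,0,0,0],
  [0.4,0,0,0,0,0,0],
])

```text
t: 2.65
tcp_pos: [0.5516, 0.1629, 0.1389]
ee_rot: [-0.692, 0.722, 0.002, -0.003]
contact_force: [-0.3, 0.2, -0.3]
opening: 0.0513
```

```bash
python3 - <<'E'
from h import *
import pickle
s=snap("wrist"); o=env.get_obs(); print({k:np.round(o[k],4) for k in("t","tcp_pos","ee_rot","contact_force","wrist_torque","opening")})
q=o["ee_rot"]; print("yaw",2*np.arctan2(q[1],q[0]))
save(s,"pics/w2.png",k=1.5)
print("axis px",[proj(s,(.5535,.1648,z))*1.5 for z in(.068,.102)],-np.array(s["R"]).T@s["t"])
im=rect(s,(.5535,.1648),.068,mm=.0003,half=.045); im2=rect(s,(.5535,.1648),.102,mm=.0003,half=.045)
for i in(im,im2): cv2.drawMarker(i,(150,150),(0,0,255)); cv2.circle(i,(150,150),63,(0,0,255),1)
cv2.imwrite("pics/r2.png",np.hstack([im,im2]))
E
```

```text
{'t': np.float64(2.7), 'tcp_pos': array([0.553 , 0.1634, 0.141 ]), 'ee_rot': array([-6.917e-01,  7.222e-01,  7.000e-04, -1.000e-03]), 'contact_force': array([0.3738, 0.0262, 0.6449]), 'wrist_torque': array([ 0.0141, -0.0122,  0.0126]), 'opening': np.float64(0.0511)}
yaw 4.669174487951877
axis px [array([372.71781049, 307.09233796]), array([371.81979152, 333.66643794])] [0.62182205 0.15940166 0.2805064 ]
```

View pics/r2.png

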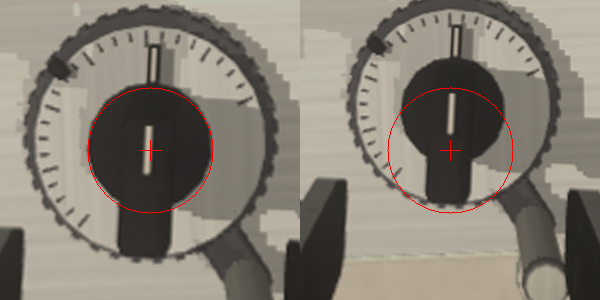

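The disc fits within about 1.5 mm, and the fingers straddle the bar clear of the post. Descending to grip height.

>>> servo_tool([
  [0.4,0.001,0.001,-0.03,0,0,0],
  [0.4,0,0,-0.025,0,0,0],
  [0.4,0,0,-0.01,0,0,0],
  [0.4,0,0,0,0,0,0],
])

```text
t: 3.2
tcp_pos: [0.5553, 0.1653, 0.0773]
ee_rot: [-0.692, 0.722, -0.0, 0.0]
contact_force: [0.4, 0.4, 0.8]
opening: 0.0515
```

>>> servo_tool([
  [0.7,0,0,0,0,0,0],
  [0.95,0,0,0,0,0,0],
  [0.95,0,0,0,0,0,0],
  [0.95,0,0,0,0,0,0],
], squeeze=25)

```text
t: 3.7
tcp_pos: [0.5556, 0.1656, 0.0775]
ee_rot: [-0.692, 0.722, -0.001, 0.001]
contact_force: [0.0, -0.6, 6.9]
opening: 0.0133
```

Gripped (13.3 mm against a 14 mm bar). Turning CCW.

>>> servo_tool([
  [0.95,0,0,0,0,0,0.1],
  [0.95,0,0,0,0,0,0.12],
  [0.95,0,0,0,0,0,0.12],
  [0.95,0,0,0,0,0,0.12],
  [0.95,0,0,0,0,0,0.12],
])

```text
t: 4.32
tcp_pos: [0.5554, 0.1664, 0.0775]
ee_rot: [0.87, -0.492, 0.0, -0.001]
contact_force: [-2.0, 3.1, 7.2]
opening: 0.0133
```

>>> servo_tool([
  [0.95,0,0,0,0,0,0.12],
  [0.95,0,0,0,0,0,0.12],
  [0.95,0,0,0,0,0,0.095],
  [0.95,0,0,0,0,0,0],
  [0.95,0,0,0,0,0,0],
])

```text
t: 4.95
tcp_pos: [0.5551, 0.1668, 0.0775]
ee_rot: [0.94, -0.342, 0.0, -0.001]
contact_force: [-2.3, 4.9, 6.5]
opening: 0.0138
```

```bash
python3 - <<'E'
from h import *
s=snap("wrist"); o=env.get_obs(); print({k:np.round(o[k],4) for k in("t","tcp_pos","ee_rot","contact_force","wrist_torque","opening")})
q=o["ee_rot"]; print("yaw",2*np.arctan2(q[1],q[0])-2*np.pi)
im=rect(s,(.555,.165),.064,mm=.00015,half=.045)
t=snap("top"); im2=rect(t,(.5535,.163),.064,mm=.00015,half=.045)
cv2.imwrite("pics/r3.png",cv2.resize(np.hstack([im,im2]),(800,400)))
E
```

```text
{'t': np.float64(5.0), 'tcp_pos': array([0.5551, 0.1668, 0.0775]), 'ee_rot': array([ 9.397e-01, -3.419e-01,  2.000e-04, -1.100e-03]), 'contact_force': array([-2.9262,  3.0384,  7.0872]), 'wrist_torque': array([0.6631, 0.3631, 0.0906]), 'opening': np.float64(0.0134)}
yaw -6.981062389051964
```

View pics/r3.png

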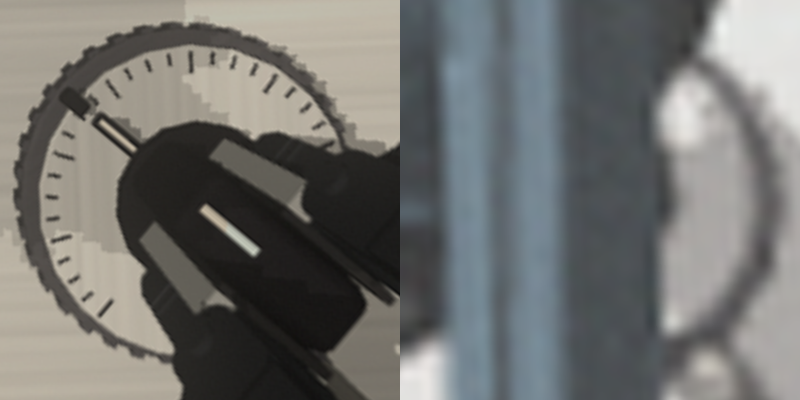

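Left half: pointer tip at (97,119) and tab at (75,102) lie on one radius from the centre at about (195,205), at 0.856 and 0.861 rad. The setting is aligned, so I release and lift.

>>> servo_tool([
  [0.7,0,0,0,0,0,0],
  [0.6,0,0,0,0,0,0],
  [0.5,0,0,0,0,0,0],
  [0.5,0,0,0.03,0,0,0],
  [0.5,0,0,0.035,0,0,0],
])

```text
t: 5.68
tcp_pos: [0.5542, 0.1653, 0.141]
ee_rot: [0.94, -0.342, -0.001, 0.001]
contact_force: [1.0, -0.4, 0.4]
opening: 0.0432
```

>>> servo_tool([
  [0.5,-0.02,-0.01,0.04,0,0,0.1],
  [0.5,-0.02,-0.01,0.03,0,0,0.12],
  [0.5,0,0,0,0,0,0],
  [0.5,0,0,0,0,0,0],
])

```text
t: 6.18
tcp_pos: [0.5149, 0.1455, 0.2107]
ee_rot: [0.971, -0.238, -0.0, 0.0]
contact_force: [0.3, 0.2, 0.7]
opening: 0.0425
```

```bash
python3 - <<'E'
from h import *
import pickle
s=snap("wrist"); pickle.dump(s,open("w4.pkl","wb")); o=env.get_obs(); print({k:np.round(o[k],4) for k in("t","q","tcp_pos","ee_rot","contact_force","wrist_torque","opening")})
q=o["ee_rot"]; print("yaw",2*np.arctan2(q[1],q[0]))
im=rect(s,(.5545,.165),.062,mm=.0003,half=.06)
im2=rect(s,(.5095,.1345),.095,mm=.0003,half=.06)
for i in(im,im2): cv2.drawMarker(i,(200,200),(0,0,255))
cv2.imwrite("pics/r4.png",np.hstack([im,im2]))
E
```

```text
{'t': np.float64(6.225), 'q': array([6.6900e-02, 2.4790e-01, 1.6026e+00, 1.0000e-04, 1.2927e+00,
       5.4620e-01]), 'tcp_pos': array([0.5147, 0.1456, 0.2101]), 'ee_rot': array([ 9.714e-01, -2.374e-01, -8.000e-04,  2.000e-04]), 'contact_force': array([-0.1573,  0.2694, -0.4967]), 'wrist_torque': array([0.058 , 0.0274, 0.0199]), 'opening': np.float64(0.0426)}
yaw -0.47928501618753594
```

View pics/r4.png

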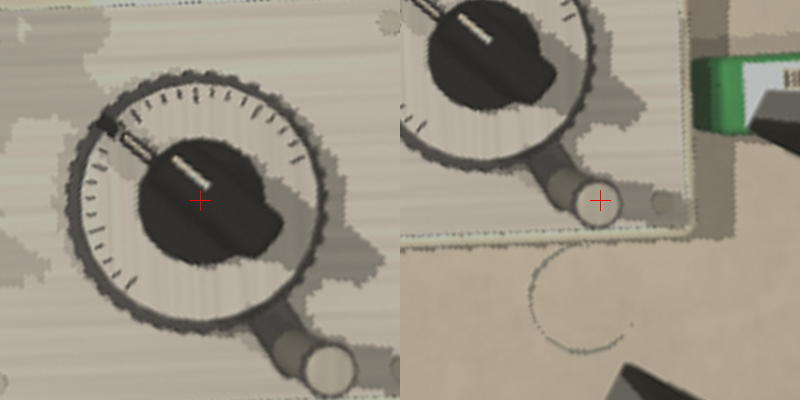

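Left: pointer tip (125,137) and tab (105,122) are still in line (0.885 and 0.893 rad). Post is at (0.5085, 0.135), 54.8 mm from the axis (0.5545, 0.1646). Next I cage the post with the jaws set tangentially.

>>> servo_tool([
  [0.55,-0.002,-0.004,-0.02,0,0,-0.13],
  [0.55,-0.002,-0.003,-0.02,0,0,-0.13],
  [0.55,-0.002,-0.003,-0.02,0,0,-0.13],
  [0.55,0,0,-0.02,0,0,-0.135],
  [0.55,0,0,0,0,0,0],
])

```text
t: 6.85
tcp_pos: [0.5072, 0.1355, 0.1284]
ee_rot: [0.877, -0.48, -0.003, 0.002]
contact_force: [-0.9, 0.2, 0.0]
opening: 0.0385
```

>>> servo_tool([
  [0.55,0,0,-0.02,0,0,0],
  [0.55,0,0,-0.022,0,0,0],
  [0.55,0,0,-0.02,0,0,0],
  [0.55,0,0,0,0,0,0],
  [0.72,0,0,0,0,0,0],
])

```text
t: 7.48
tcp_pos: [0.5096, 0.1357, 0.07]
ee_rot: [0.877, -0.48, 0.0, -0.0]
contact_force: [-0.0, 0.4, 0.5]
opening: 0.0242
```

>>> servo_tool([
  [0.72,0,0,0,0,0,0],
  [0.72,0,0,0,0,0,0],
])

```text
t: 7.72
tcp_pos: [0.5094, 0.1356, 0.0701]
ee_rot: [0.877, -0.481, 0.001, -0.0]
contact_force: [-0.1, -1.0, -0.0]
opening: 0.024
```

```bash
cat > st.py <<'E'
from h import *
A=np.array([.5550,.1650])
o=env.get_obs(); p=o["tcp_pos"]; q=o["ee_rot"]; yaw=2*np.arctan2(q[1],q[0]); r=p[:2]-A
yaw=(yaw+np.pi)%(2*np.pi)-np.pi
ph=np.arctan2(r[1],r[0]); t=np.array([np.sin(ph),-np.cos(ph)]); F=o["contact_force"]
print("t",round(float(o["t"]),2),"p",np.round(p,4),"yaw",round(float(yaw),3),"r",round(float(np.hypot(*r)),4),"phi",round(float(ph),3),"F",np.round(F,1),"Ft",round(float(-F[:2]@t),2),"Fr",round(float(-F[:2]@r/np.hypot(*r)),2),"M",np.round(o["wrist_torque"],2),"op",round(float(o["opening"]),4),"q6",round(float(o["q"][5]),2))
E
python3 st.py
```

```text
t 7.72 p [0.5094 0.1356 0.0701] yaw -1.003 r 0.0542 phi -2.569 F [-0.1 -1.  -0. ] Ft 0.79 Fr -0.63 M [-0.02 -0.   -0.02] op 0.024 q6 1.05
```

Caged without force. I'm computing the arc steps (clockwise, jaw turning with the ring).

```bash
python3 - <<'E'
import numpy as np
def d(a,b,r=.055): return np.round(1e3*r*np.array([np.cos(b)-np.cos(a),np.sin(b)-np.sin(a)]),2)
ph=-2.57
for st,n in((.11,5),(.04,30)):
    for i in range(n): print(round(-2.57-ph,2),round(ph,2),d(ph,ph-st)); ph-=st
E
```

```text
0.0 -2.57 [-2.99  5.26]
0.11 -2.68 [-2.39  5.55]
0.22 -2.79 [-1.77  5.78]
0.33 -2.9 [-1.12  5.94]
0.44 -3.01 [-0.46  6.03]
0.55 -3.12 [-0.   2.2]
0.59 -3.16 [0.08 2.2 ]
0.63 -3.2 [0.17 2.19]
0.67 -3.24 [0.26 2.18]
0.71 -3.28 [0.35 2.17]
0.75 -3.32 [0.43 2.16]
0.79 -3.36 [0.52 2.14]
0.83 -3.4 [0.6  2.12]
0.87 -3.44 [0.69 2.09]
0.91 -3.48 [0.77 2.06]
0.95 -3.52 [0.85 2.03]
0.99 -3.56 [0.93 1.99]
1.03 -3.6 [1.01 1.95]
1.07 -3.64 [1.09 1.91]
1.11 -3.68 [1.17 1.87]
1.15 -3.72 [1.24 1.82]
1.19 -3.76 [1.31 1.77]
1.23 -3.8 [1.38 1.71]
1.27 -3.84 [1.45 1.66]
1.31 -3.88 [1.51 1.6 ]
1.35 -3.92 [1.58 1.54]
1.39 -3.96 [1.64 1.47]
1.43 -4.0 [1.69 1.4 ]
1.47 -4.04 [1.75 1.34]
1.51 -4.08 [1.8  1.26]
1.55 -4.12 [1.85 1.19]
1.59 -4.16 [1.9  1.12]
1.63 -4.2 [1.94 1.04]
1.67 -4.24 [1.98 0.96]
1.71 -4.28 [2.02 0.88]
```

>>> servo_tool([
  [0.72,-0.003,0.0053,0,0,0,-0.11],
  [0.72,-0.0024,0.0055,0,0,0,-0.11],
  [0.72,-0.0018,0.0058,0,0,0,-0.11],
  [0.72,-0.0011,0.0059,0,0,0,-0.11],
  [0.72,-0.0005,0.006,0,0,0,-0.11],
])

```text
t: 8.35
tcp_pos: [0.5003, 0.1635, 0.0698]
ee_rot: [0.712, -0.702, 0.001, 0.0]
contact_force: [-1.1, -3.1, 1.3]
opening: 0.0239
```

>>> servo_tool([
  [0.72,0,0,0,0,0,0],
  [0.72,0,0,0,0,0,0],
])

```text
t: 8.6
tcp_pos: [0.5002, 0.1641, 0.0695]
ee_rot: [0.714, -0.7, 0.0, -0.0]
contact_force: [0.1, -0.8, -0.2]
opening: 0.024
```

```bash
python3 st.py
```

```text
t 8.6 p [0.5002 0.1641 0.0695] yaw -1.551 r 0.0548 phi -3.125 F [ 0.1 -0.8 -0.2] Ft 0.75 Fr 0.08 M [-0.   -0.02 -0.02] op 0.024 q6 1.66
```

>>> servo_tool([
  [0.72,0,0.0022,0,0,0,-0.04],
  [0.72,0.0001,0.0022,0,0,0,-0.04],
  [0.72,0.0002,0.0022,0,0,0,-0.04],
  [0.72,0.0003,0.0022,0,0,0,-0.04],
])

```text
t: 9.1
tcp_pos: [0.5007, 0.1722, 0.0694]
ee_rot: [-0.655, 0.755, -0.0, -0.0]
contact_force: [-0.3, -2.9, 1.0]
opening: 0.0238
```

```bash
python3 st.py
```

```text
t 9.1 p [0.5007 0.1722 0.0694] yaw -1.713 r 0.0548 phi 3.009 F [-0.3 -2.9  1. ] Ft 2.87 Fr 0.09 M [-0.5   0.13 -0.03] op 0.0238 q6 1.83
```

>>> servo_tool([
  [0.72,0.0002,0.0014,0,0,0,-0.025],
  [0.72,0.0002,0.0014,0,0,0,-0.025],
  [0.72,0.0003,0.0013,0,0,0,-0.025],
])

```text
t: 9.48
tcp_pos: [0.5014, 0.1769, 0.0694]
ee_rot: [-0.626, 0.78, -0.0, -0.0]
contact_force: [-1.3, -2.4, 2.2]
opening: 0.0239
```

>>> servo_tool([
  [0.72,0.0003,0.0013,0,0,0,-0.025],
  [0.72,0.0003,0.0013,0,0,0,-0.025],
  [0.72,0.0004,0.0013,0,0,0,-0.025],
])

```text
t: 9.85
tcp_pos: [0.5024, 0.181, 0.0693]
ee_rot: [-0.596, 0.803, 0.0, -0.0]
contact_force: [-1.6, -2.5, 1.7]
opening: 0.0238
```

>>> servo_tool([
  [0.72,0.0004,0.0013,0,0,0,-0.025],
  [0.72,0.0004,0.0013,0,0,0,-0.025],
  [0.72,0.0005,0.0013,0,0,0,-0.025],
])

```text
t: 10.22
tcp_pos: [0.5037, 0.1849, 0.0693]
ee_rot: [-0.565, 0.825, 0.0, -0.0]
contact_force: [-1.4, -1.6, 1.6]
opening: 0.0237
```

>>> servo_tool([
  [0.72,0.0005,0.0013,0,0,0,-0.025],
  [0.72,0.0005,0.0013,0,0,0,-0.025],
  [0.72,0.0006,0.0012,0,0,0,-0.025],
])

```text
t: 10.6
tcp_pos: [0.5053, 0.1887, 0.0693]
ee_rot: [-0.534, 0.845, 0.0, -0.0]
contact_force: [0.1, -3.1, 1.8]
opening: 0.0238
```

```bash
python3 st.py
```

```text
t 10.6 p [0.5053 0.1887 0.0693] yaw -2.015 r 0.0551 phi 2.697 F [ 0.1 -3.1  1.8] Ft 2.76 Fr 1.41 M [-0.4   0.23  0.03] op 0.0238 q6 2.17
```

>>> servo_tool([
  [0.72,0.0006,0.0012,0,0,0,-0.025],
  [0.72,0.0006,0.0012,0,0,0,-0.025],
  [0.72,0.0007,0.0012,0,0,0,-0.025],
])

```text
t: 10.98
tcp_pos: [0.5071, 0.1922, 0.0693]
ee_rot: [-0.502, 0.865, 0.0, -0.0]
contact_force: [-0.9, -2.6, 2.3]
opening: 0.0238
```

>>> servo_tool([
  [0.72,0.0007,0.0012,0,0,0,-0.025],
  [0.72,0.0007,0.0012,0,0,0,-0.025],
  [0.72,0.0008,0.0011,0,0,0,-0.025],
])

```text
t: 11.35
tcp_pos: [0.5089, 0.1948, 0.0692]
ee_rot: [-0.469, 0.883, -0.0, -0.001]
contact_force: [-3.1, -7.1, 4.0]
opening: 0.0241
```

```bash
python3 st.py
```

```text
t 11.35 p [0.5089 0.1948 0.0692] yaw -2.164 r 0.0549 phi 2.568 F [-3.1 -7.1  4. ] Ft 7.69 Fr 1.27 M [-1.24  0.57 -0.01] op 0.0241 q6 2.33
```

Seat contact felt (7.7 N at the post against about 2.8 N drag). Pressing on in small steps.

>>> servo_tool([
  [0.72,0.0007,0.001,0,0,0,-0.022],
  [0.72,0,0,0,0,0,0],
])

```text
t: 11.6
tcp_pos: [0.5094, 0.1955, 0.0692]
ee_rot: [-0.46, 0.888, -0.001, -0.001]
contact_force: [-2.8, -8.6, 4.8]
opening: 0.0237
```

```bash
python3 st.py
```

```text
t 11.6 p [0.5094 0.1955 0.0692] yaw -2.186 r 0.0549 phi 2.552 F [-2.8 -8.6  4.8] Ft 8.73 Fr 2.46 M [-1.28  0.54  0.06] op 0.0237 q6 2.35
```

>>> servo_tool([
  [0.72,0.0006,0.0009,0,0,0,-0.02],
  [0.72,0,0,0,0,0,0],
])

```text
t: 11.85
tcp_pos: [0.5098, 0.196, 0.0692]
ee_rot: [-0.451, 0.892, -0.001, -0.002]
contact_force: [-4.3, -8.4, 4.8]
opening: 0.024
```

```bash
python3 st.py
```

```text
t 11.85 p [0.5098 0.196  0.0692] yaw -2.206 r 0.0548 phi 2.54 F [-4.3 -8.4  4.8] Ft 9.4 Fr 1.2 M [-1.5   0.61  0.08] op 0.024 q6 2.37
```

>>> servo_tool([
  [0.72,0.0007,0.001,0,0,0,-0.02],
  [0.72,0,0,0,0,0,0],
])

```text
t: 12.1
tcp_pos: [0.5103, 0.1967, 0.0691]
ee_rot: [-0.442, 0.897, -0.001, -0.002]
contact_force: [-4.9, -10.9, 5.6]
opening: 0.0241
```

```bash
python3 st.py
```

```text
t 12.1 p [0.5103 0.1967 0.0691] yaw -2.225 r 0.0548 phi 2.525 F [ -4.9 -10.9   5.6] Ft 11.76 Fr 2.29 M [-1.73  0.68  0.06] op 0.0241 q6 2.39
```

>>> servo_tool([
  [0.72,0.0002,0.0003,0,0,0,0],
  [0.72,0,0,0,0,0,0],
])

```text
t: 12.35
tcp_pos: [0.5103, 0.1968, 0.0691]
ee_rot: [-0.442, 0.897, -0.001, -0.002]
contact_force: [-3.9, -11.1, 5.7]
opening: 0.0238
```

```bash
python3 st.py
```

```text
t 12.35 p [0.5103 0.1968 0.0691] yaw -2.225 r 0.0548 phi 2.524 F [ -3.9 -11.1   5.7] Ft 11.27 Fr 3.22 M [-1.96  0.79  0.08] op 0.0238 q6 2.39
```

>>> servo_tool([
  [0.72,0,0,0,0,0,0],
  [0.72,0,0,0,0,0,0],
])

```text
t: 12.6
tcp_pos: [0.5103, 0.1967, 0.0691]
ee_rot: [-0.442, 0.897, -0.001, -0.002]
contact_force: [-6.0, -11.6, 6.0]
opening: 0.0237
```

```bash
python3 st.py
```

```text
t 12.6 p [0.5103 0.1967 0.0691] yaw -2.225 r 0.0548 phi 2.524 F [ -6.  -11.6   6. ] Ft 12.98 Fr 1.85 M [-1.9   0.85  0.08] op 0.0237 q6 2.39
```

Held at about 12 N (11.3, 11.8 and 13.0) for over 0.5 s. Releasing by opening the cage, then straight up.

>>> servo_tool([
  [0.65,0,0,0,0,0,0],
  [0.58,0,0,0,0,0,0],
  [0.5,0,0,0,0,0,0],
  [0.5,0,0,0,0,0,0],
  [0.5,0,0,0,0,0,0],
])

```text
t: 13.22
tcp_pos: [0.5118, 0.1992, 0.0694]
ee_rot: [-0.442, 0.897, 0.0, 0.0]
contact_force: [1.1, 0.1, -0.0]
opening: 0.0427
```

>>> servo_tool([
  [0.5,0,0,0.015,0,0,0],
  [0.5,0,0,0.03,0,0,0],
  [0.5,0,0,0.04,0,0,0],
  [0.5,-0.02,0,0.04,0,0,0],
  [0.5,-0.02,0,0.03,0,0,0],
])

```text
t: 13.85
tcp_pos: [0.4717, 0.199, 0.2273]
ee_rot: [-0.442, 0.897, -0.0, 0.002]
contact_force: [0.6, 1.1, 0.1]
opening: 0.0424
```

>>> servo_tool([
  [0.5,-0.01,-0.02,0,0,0,0.15],
  [0.5,-0.01,-0.02,0,0,0,0.15],
  [0.5,0,0,0,0,0,0.15],
  [0.5,0,0,0,0,0,0.15],
  [0.5,0,0,0,0,0,0],
])

```text
t: 14.48
tcp_pos: [0.4517, 0.1589, 0.2254]
ee_rot: [-0.687, 0.727, -0.0, 0.001]
contact_force: [-0.3, -0.1, -0.4]
opening: 0.0428
```

```bash
python3 st.py; python3 - <<'E'
from h import *
s=snap("wrist")
cv2.imwrite("pics/r5.png",np.hstack([rect(s,(.5545,.165),.062,mm=.0003,half=.06),cv2.resize(s["frame"][:,:,::-1],(400,300),interpolation=cv2.INTER_AREA)[:,:].copy() if 0 else cv2.copyMakeBorder(cv2.resize(s["frame"][:,:,::-1],(400,300),interpolation=cv2.INTER_AREA),0,100,0,0,cv2.BORDER_CONSTANT)]))
E
```

```text
t 14.47 p [0.4517 0.1589 0.2254] yaw -1.626 r 0.1034 phi -3.083 F [-0.3 -0.1 -0.4] Ft 0.12 Fr -0.35 M [ 0.   -0.02 -0.04] op 0.0428 q6 1.73
```

View pics/r5.png

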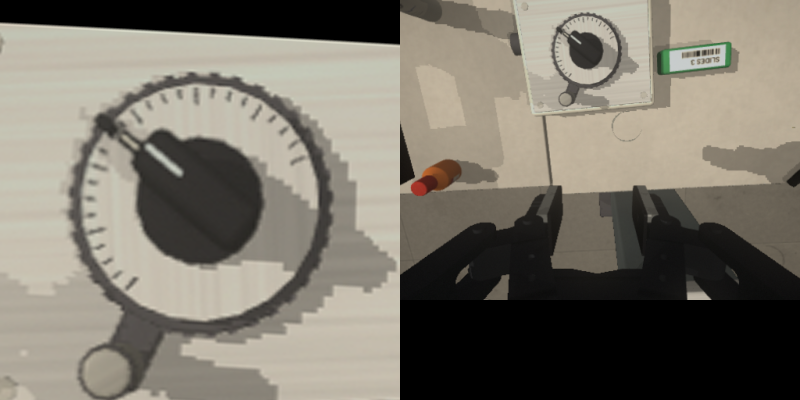

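Pointer tip (122,135) and tab (103,121) are still on one radius from (200,200), at 0.876 and 0.887 rad. The post has swung to the left-front side, and the gripper is clear and reads no force. Handing in.

```bash
python3 -c "
from plant import env
print(env.finish_job())"
```

```text
the job is handed in; nothing more can be done
None
```

The knob is set at the tab and the lock ring is tight on its seat. I handed the job in at about 14.5 s of robot time; the interface gives no verdict.

- **Knob:** I turned it about 0.915 rad counter-clockwise. The last picture puts the pointer at 0.876 rad and the tab at 0.887 rad, which is about 0.3 mm apart at the tip (2.5 mm allowed). The tab sits where it was first measured, at 0.877 rad, within measuring error.
- **Lock ring:** I pushed the post clockwise in a loose cage against a drag of about 2.8 N. The seat came up about 1 to 1.1 rad from the start. I held the push for about 0.5 s, with readings of 11.3 to 13.0 N (12 was the aim), then opened the jaws and lifted straight off.
- **Last checks:** The gripper was clear, with contact force within 0.5 N of zero. The things in the last picture (slide case, amber bottle) looked undisturbed. The flow cell case, tube, buffer bottle and mouse were not in it or only partly, but the arm passed well clear of them.
- **Disagreements:** Force readings at the post scattered by about 1 N. For the first reading at 12 N, the wrist moment suggested nearer 10.4 N, still inside the 9 to 15 N band.

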